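Zero the tuning meter with the trimming tool

TASK

The needle of the bench tuning meter stands off its zero. Take the white plastic trimming tool out of the tool block, feel its blade into the slot of the trimmer in the meter's panel with only light pressure, and turn the trimmer until the needle points at the broad zero block in the middle of the scale. Then put the tool back upright in its empty hole in the block, seated on its collar, and leave the other things on the bench where they are.

Things in the scene. Friction and masses are not known exactly. Their poses are not given: they have to be found in the camera images.
- tester: bench tuning meter, fixed, 150 (x) by 230 (y) by 60 mm tall, origin at the centre of its underside. On the panel at 60 mm: left (+y) a meter with a black bezel 10 mm high, far right a 19 mm toggle switch, and the trimmer, a black bush 20 mm across with a brass rotor inside. The rotor is sprung: it sinks from about 1 N, by 1 mm at 3 N, then is hard. The trimmer must not take over 14 N in all
- trim_hole (a point): centre of the 24.5 mm panel hole, at panel height. The bush stands in it, up to 2 mm off in x and in y, its rim 0 to 7 mm above the panel (not measured). Its mouth, 16.4 mm wide, narrows over 3.6 mm to a 9.2 mm bore. The rotor's face is 10 mm below the rim, with a slot right across, 3.2 mm wide, 2.6 mm deep, pointing any way (not measured); it turns at 0.008 N m and stays where it is left
- needle (a joint): angle of the meter's 62 mm needle: 0 = on the middle of the zero block (6 mm broad, the others are thin ticks), along the tester's +x; positive = anticlockwise from above (left, seen from the robot). Starts at 0.24 to 0.56; the block covers -0.05 to 0.05. It moves 0.4 rad per rad of the trimmer, the same way round. A lightly pressed blade slides over the rotor until it drops in the slot
- block: hardwood tool block, fixed, 70 mm (x) by 150 mm (y), 55 mm tall, origin at the centre of its underside. Two equal upright holes 11 mm wide and 50 mm deep, 90 mm apart: one holds the trimming tool, the other the mandrel
- hole_a (a point): centre of the mouth of the hole on the block's -y side, at the block's top
- hole_b (a point): centre of the mouth of the hole on the block's +y side, at the block's top
- tool: white plastic trimming tool, loose, 18 to 35 g, standing blade down in one hole of the block. Origin at the blade's tip, z up to the handle, turned any way about z. From the tip: blade 8 (its x) x 1.6 (its y) mm, 3.5 mm long; round shank 8 mm thick to 45.5 mm; collar 20 mm across, 4 mm thick, resting on the block's top; square handle 14 x 14 mm (flats to its x and y) from 49.5 to 109.5 mm
- tool_grip (a point): centre of the tool's handle, 79.5 mm above the blade's tip, 34 mm above the block's top when seated; axes as the tool's
- mandrel_mid (a point): middle of the round wooden handle (26 mm thick, 43 mm tall) of a steel staple mandrel, loose, 70 g, standing in the other hole; it stands 46 mm above the block. To be left alone
- calliper_mid (a point): middle of a steel calliper lying on the bench, 200 mm long (along its y), 9 mm high, loose. To be left alone
- wax_mid (a point): centre of a beeswax block 40 x 60 x 28 mm, loose. To be left alone
- loupe_mid (a point): centre of a round chrome loupe 44 mm across, 22 mm tall, loose. To be left alone
There are look-alikes about, which are no part of the job. There is more than one size of the block; the job needs the largest.

How it is judged:
On the way:
1. with the tool in the trimmer, the needle is brought onto the zero block (value of joint needle between -0.05 and 0.05 rad and horizontal distance between tool and trim_hole below 0.008 m), for 0.2 s.
At the end, for the whole second after the job is handed in: the needle within 0.05 rad of zero (on the zero block), the tool upright (within 0.12 rad) in one of the block's holes, its handle within 8 mm of the hole's axis and its collar within 4 mm of the block's top, at rest (value of joint needle between -0.05 and 0.05 rad and (horizontal distance between tool_grip and hole_a below 0.008 m or horizontal distance between tool_grip and hole_b below 0.008 m) and z of tool_grip in the frame of block below 0.093 m and angle between tool_grip's own z axis and vertical below 0.12 rad and linear speed of tool below 0.02 m/s); the robot touches nothing.
It fails at once if the tool bears on the meter, its panel or its trimmer with more than 14 N (contact force between tool and tester above 14 N).
It fails at once if the mandrel, calliper, beeswax block or loupe is moved by more than 20 mm (distance of any of mandrel_mid, calliper_mid, wax_mid, loupe_mid from where it was at the start of the episode above 0.02 m).
It also fails if it takes over 72 s, if anything falls off the work surface, if the arm or the gripper's body presses on something with over 40 N, if the wrist force passes 120 N, or if a joint passes its speed limit or range.

ROBOT

A 6-joint arm with a two-finger parallel gripper is mounted at the origin on the work surface. World frame = base frame: x ahead of the robot, y to its left, z up, the work surface at z = 0. Lengths are in m, angles in rad, forces in N, time in s.
With the tool pointing down it reaches from about 0.275 to 0.825 m from the base axis. Payload 4.9 kg.
Tool frame: the origin (TCP) lies midway between the tips of the shut fingers; the grasp point (between the pads) lies 19 mm behind it (bot.grip_depth is the distance from the TCP to the grasp point, in m); z points along the fingers, y is the line along which they close (so a half turn about z gives the same grasp; the last joint's range is limited). The gripper opens to 85 mm and grips with 20 to 120 N. Pads are 22 mm wide; open, the fingers measure 114 mm over their backs; the gripper's body (76 mm by 85 mm) begins 54 mm behind the grasp point. The pads swing forward as they close: fully open they stand 13 mm farther back than shut.
Start: joints at [1.032, 0.326, -0.193, 1.052, 0, 1.437], TCP at [0.217, 0.506, 0.231] pointing down, gripper open.
Joint ranges: [-2.65, 2.65], [-0.97, 1.79], [-1.3, 1.35], [-1.93, 2.1], [-1.47, 1.37], [-3.14, 3.14]. Speed limits (rad/s): [2.57, 2.57, 3.14, 3.14, 3.14, 3.14].

INTERFACE

Orientations are given as a unit quaternion [w, x, y, z].
In Python, from cell import bot gives the robot as it stands. Calls block until the motion is done:
- bot.move_pose(position, orientation): joint-space move of the TCP to a pose.
- bot.move_linear(position, speed=0.15, rotation=None, until_force=None): straight line of the TCP; rotation=None keeps the orientation; speed is the mean speed in m/s. With until_force (N) it stops when the force on the tool has changed by that much, and returns True; else False.
- bot.goto_joints(angles): joint-space move.
- bot.set_gripper(opening, grasp_force=None): opening from 0.0 (shut) to 1.0 (fully open); grasp_force is the grip in N (None keeps the last); returns when the fingers have stopped.
- bot.wait(seconds).
- bot.solve_ik(position, orientation): joint angles nearest the present ones, or None.
- bot.camera(name): name is "scene" or "top" or "wrist"; returns the picture (480x640x3 uint8, red, green, blue); there is no depth.
- bot.calibration(name): a dict with "mtx" (3x3 intrinsics, pixels), "k1" (the pictures are not rectified: a ray, as slopes to the right and down, at radius r is drawn at 1 + k1 r^2 times it, then the intrinsics apply), "extrinsics" (4x4, takes a point from world to camera coordinates); the wrist camera has in their place "hand_eye" (4x4, takes a point from camera to tool coordinates, whose origin is the TCP and whose axes are the flange's). Camera axes: x right, y down, z forward; pixel columns grow to the right and rows downward; lengths in m; the calibration is good to about 2 mm. A picture is of the moment at which its call begins: read the wrist's pose just before it. calibration takes no time and is no camera call.
A pose or a line that the arm cannot do raises bot.PlanningError and nothing moves.
- bot.close_job(): hands the job in; it is judged then, once.
Trained networks look in the newest picture that a camera, given by its name, has taken for a name from the list of things; names that differ only in an ending like _2 or _b are one class to them, and where a whole thing is asked for, a point or a joint stands for the part that bears it (a point fixed in the world has none). Each returns a list of dicts, best first, with "confidence" (0 to 1); they miss things now and then, are a little off and sometimes report something else, mostly with a low value. They report only what shows in the picture. A call takes as long as a camera call. They do not tell look-alikes from the thing itself.
- bot.search_frame(camera, thing): "bbox" ([left, top, width, height] in pixels, round what is visible of it).
Readings, each from a call of its own:
- bot.read_clock(): time.
- bot.read_joint_positions(): joint angles.
- bot.read_joint_vel(): joint speeds.
- bot.read_joint_efforts(): joint torques, N m.
- bot.read_position(): TCP position.
- bot.read_tool_rot(): TCP orientation.
- bot.read_ft_force(): force on the tool from outside, world axes, zero at the start.
- bot.read_moment(): the same for the moment, N m.
- bot.read_gripper_width(): opening from 0.0 (shut) to 1.0 (fully open).
- bot.read_finger_force(): force on a finger pad.
Only numpy, scipy, OpenCV 4.12 (cv2) and the standard library are available. Lean on these libraries where they do the work, as an engineer would, in place of code of your own. Each camera call takes 0.05 s, during which the arm holds its last target. There are 200 camera calls.

## Working session

There is one attempt and no reset: what is moved stays moved. The work goes in short steps, each a Python script; the robot and the scene stay as the last script left them, time stands still between calls to the robot, and variables do not carry over. Pictures are saved under pics/ and viewed, at most 10 in all, crops included, and the job is handed in when it is done.

```bash
ls; mkdir -p pics; cat > h.py <<'E'
import numpy as np, cv2
from scipy.spatial.transform import Rotation as R
from cell import bot
def q2R(q): return R.from_quat([q[1],q[2],q[3],q[0]])
def Rq(r):
    x=r.as_quat(); return [x[3],x[0],x[1],x[2]]
def down(yaw): # tool x at angle yaw, z down
    return R.from_euler('z',yaw)*R.from_euler('x',np.pi)
def cam(name,pose=None):
    c=bot.calibration(name); K=np.array(c['mtx'])
    if name=='wrist':
        p,q=pose; T=np.eye(4);T[:3,:3]=q2R(q).as_matrix();T[:3,3]=p
        W=T@np.array(c['hand_eye'])
    else: W=np.linalg.inv(np.array(c['extrinsics']))
    return K,c['k1'],W
def pix2w(C,uv,z):
    K,k1,W=C; d=np.linalg.inv(K)@[uv[0],uv[1],1]; s=d[:2].copy(); 
    for _ in range(20): s=d[:2]/(1+k1*(s@s))
    v=W[:3,:3]@[s[0],s[1],1]; o=W[:3,3]
    return o+v*(z-o[2])/v[2]
def w2pix(C,P):
    K,k1,W=C; p=np.linalg.inv(W)@np.append(P,1); s=p[:2]/p[2]; s=s*(1+k1*(s@s))
    return (K@[s[0],s[1],1])[:2]
def snap(name,fn=None):
    pose=(np.array(bot.read_position()),bot.read_tool_rot()) if name=='wrist' else None
    im=bot.camera(name)
    if fn: cv2.imwrite('pics/'+fn,cv2.cvtColor(np.asarray(im),cv2.COLOR_RGB2BGR))
    return im,cam(name,pose)
E
cat > a.py <<'E'
from h import *
im,C=snap('top','top.png'); print(C[2].round(3).tolist(),C[0].tolist(),C[1])
for t in ['tester','trim_hole','needle','block','tool','mandrel_mid','calliper_mid','wax_mid','loupe_mid']:
    for d in bot.search_frame('top',t)[:4]:
        b=d['bbox']; u=(b[0]+b[2]/2,b[1]+b[3]/2); print(t,round(d['confidence'],2),np.round(b),pix2w(C,u,.05).round(3))
snap('scene','scene.png'); print(bot.calibration('wrist'),bot.read_clock())
E
python3 a.py
```

```text
pics
[[0.009, -0.996, 0.084, 0.467], [-1.0, -0.011, -0.018, 0.139], [0.019, -0.084, -0.996, 1.12], [0.0, 0.0, 0.0, 1.0]] [[589.678226540072, 0.0, 315.84025225550243], [0.0, 589.678226540072, 245.903345285309], [0.0, 0.0, 1.0]] -0.18026482393799872
tester 0.98 [357. 160. 141. 110.] [ 0.618 -0.085  0.05 ]
trim_hole 0.97 [356. 159. 140. 113.] [ 0.616 -0.083  0.05 ]
block 0.68 [174. 317.  54.  31.] [0.398 0.325 0.05 ]
block 0.62 [195. 234.  92.  48.] [0.535 0.257 0.05 ]
block 0.56 [108. 224.  59.  37.] [0.561 0.448 0.05 ]
mandrel_mid 0.75 [257. 254.  13.  12.] [0.53  0.215 0.05 ]
mandrel_mid 0.5 [197. 231.  88.  49.] [0.538 0.256 0.05 ]
calliper_mid 0.94 [353. 307. 104.  44.] [ 0.407 -0.043  0.05 ]
wax_mid 0.74 [302. 168.  35.  35.] [0.669 0.114 0.05 ]
{'mtx': array([[388.2146591 ,   0.        , 316.78733006],
       [  0.        , 388.2146591 , 235.06036734],
       [  0.        ,   0.        ,   1.        ]]), 'k1': -0.06747803242887962, 'hand_eye': array([[-3.79454660e-04, -9.48756554e-01, -3.16007686e-01,
         8.27119605e-02],
       [ 9.99998657e-01, -8.63858596e-04,  1.39280585e-03,
         1.14933753e-03],
       [-1.59441964e-03, -3.16006733e-01,  9.48755607e-01,
        -1.42207954e-01],
       [ 0.00000000e+00,  0.00000000e+00,  0.00000000e+00,
         1.00000000e+00]])} 0.55
```

View pics/top.png

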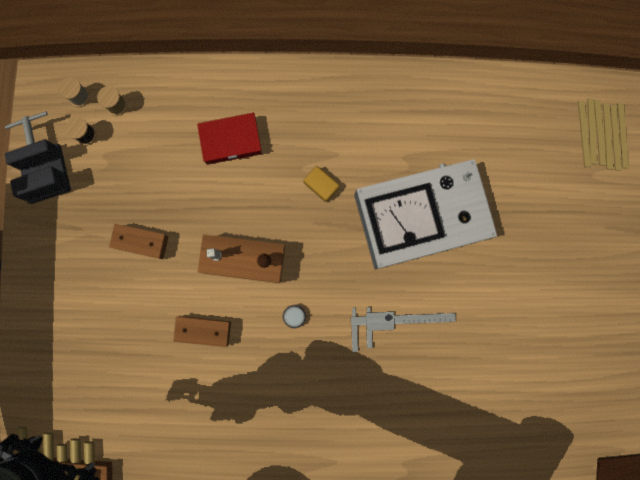

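View pics/scene.png

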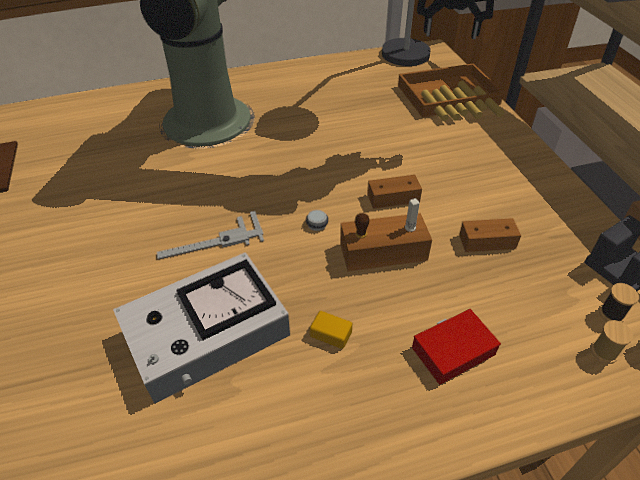

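Largest block is at (242,258), with the white tool in its left hole (213,254) and the mandrel in the right (264,260). The smaller look-alike blocks are at (140,241) and (202,331). There are two trimmer candidates: a plain black ring at (464,217) and a spoked disc at (446,183). The toggle is at (467,176). I'll look from close above.

```bash
cat > b.py <<'E'
from h import *
C=cam('top')
for n,u,z in [('c1',(464,217),.065),('c2',(446,183),.065),('piv',(410,237),.065),('TL',(357,190),.06),('TR',(473,160),.06),('BR',(496,238),.06),('BL',(377,268),.06)]:
    print(n,pix2w(C,u,z).round(4))
c=pix2w(C,(464,217),.065)
best=None
for yaw in np.arange(-np.pi,np.pi,np.pi/8):
    r=down(yaw); p=c-0.083*r.apply([1,0,0]); p[2]=.125
    j=bot.solve_ik(p,Rq(r))
    if j is not None: print(round(yaw,2),p.round(3),np.round(j,2))
E
python3 b.py; python3 -c "
from h import *
print(q2R(bot.read_tool_rot()).as_matrix().round(2))"
```

```text
c1 [ 0.6126 -0.1511  0.065 ]
c2 [ 0.6751 -0.1183  0.065 ]
piv [ 0.5745 -0.0503  0.065 ]
TL [0.66   0.0459 0.06  ]
TR [ 0.7211 -0.1721  0.06  ]
BR [ 0.5751 -0.2129  0.06  ]
BL [0.518  0.0092 0.06  ]
-3.14 [ 0.696 -0.151  0.125] [-0.32  0.7   0.15  1.02  0.   -0.32]
-2.75 [ 0.689 -0.119  0.125] [-0.28  0.68  0.11  1.    0.   -0.67]
-2.36 [ 0.671 -0.092  0.125] [-0.25  0.64  0.03  0.97  0.   -1.03]
-1.96 [ 0.644 -0.074  0.125] [-0.23  0.59 -0.06  0.92  0.   -1.41]
-1.57 [ 0.613 -0.068  0.125] [-0.23  0.53 -0.16  0.88  0.   -1.8 ]
-1.18 [ 0.581 -0.074  0.125] [-0.25  0.48 -0.25  0.84  0.   -2.22]
-0.79 [ 0.554 -0.092  0.125] [-0.3   0.44 -0.31  0.82  0.   -2.65]
-0.39 [ 0.536 -0.119  0.125] [-0.35  0.42 -0.35  0.8   0.   -3.1 ]
0.0 [ 0.53  -0.151  0.125] [-0.41  0.42 -0.34  0.81  0.    2.73]
0.39 [ 0.536 -0.183  0.125] [-0.46  0.45 -0.3   0.82  0.    2.29]
0.79 [ 0.554 -0.21   0.125] [-0.49  0.49 -0.23  0.85  0.    1.87]
1.18 [ 0.581 -0.228  0.125] [-0.49  0.54 -0.14  0.89  0.    1.47]
1.57 [ 0.613 -0.234  0.125] [-0.48  0.6  -0.04  0.93  0.    1.09]
1.96 [ 0.644 -0.228  0.125] [-0.45  0.65  0.05  0.98  0.    0.73]
2.36 [ 0.671 -0.21   0.125] [-0.41  0.69  0.12  1.01  0.    0.38]
2.75 [ 0.689 -0.183  0.125] [-0.36  0.7   0.16  1.02  0.    0.03]
[[-0.92  0.39  0.  ]
 [ 0.39  0.92  0.  ]
 [ 0.    0.   -1.  ]]
```

```bash
cat > c.py <<'E'
from h import *
r=down(np.pi); c=np.array([.6126,-.1511,.065]); p=c-0.083*r.apply([1,0,0]); p[2]=.125
bot.move_pose(p+[0,0,.05],Rq(r))
snap('wrist','t0.png')
bot.move_linear(p,speed=.2); bot.wait(.3)
pose=(np.array(bot.read_position()),bot.read_tool_rot())
im,C=snap('wrist','t1.png'); np.savez('t1.npz',im=im,p=pose[0],q=pose[1])
u=w2pix(C,c); print(u,bot.read_clock())
x,y=int(u[0]),int(u[1]); b=cv2.cvtColor(im[max(0,y-90):y+90,max(0,x-90):x+90],cv2.COLOR_RGB2BGR); print(max(0,x-90),max(0,y-90))
b=cv2.resize(b,None,fx=3,fy=3,interpolation=cv2.INTER_CUBIC)
s=cv2.cvtColor(im,cv2.COLOR_RGB2BGR); h=b.shape[0]
b=cv2.convertScaleAbs(b,alpha=1.6,beta=15)
cv2.imwrite('pics/t1crop.png',b)
E
python3 c.py
```

```text
[313.49494812 102.68197377] 4.2167
223 12
```

View pics/t1crop.png

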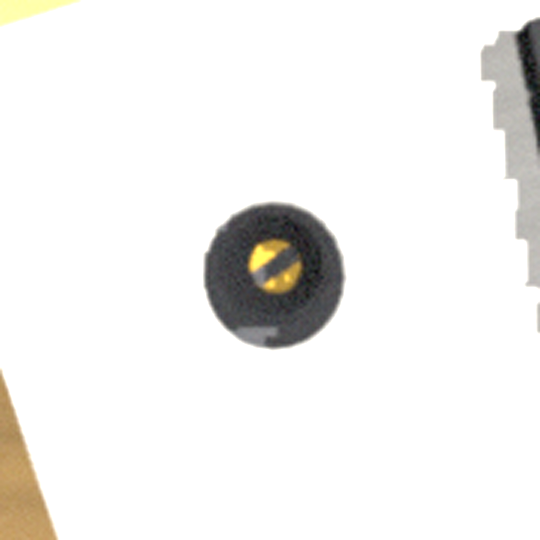

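View pics/t1.png

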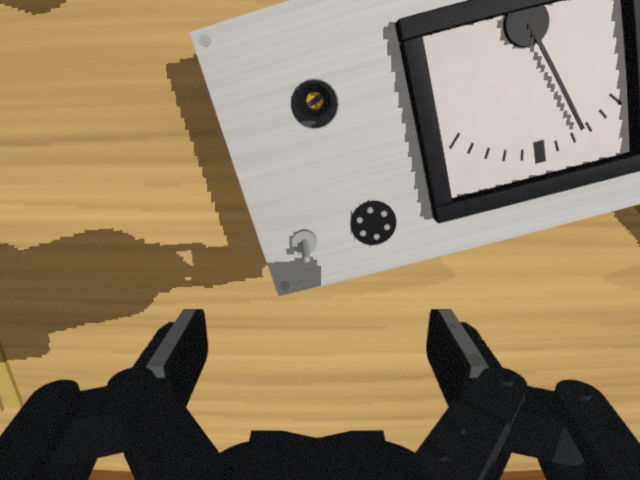

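The trimmer is confirmed at (314,103): a brass rotor with a slot inside the dark ring. The disc at (373,222) with dots is a socket, and the toggle is at (303,240). The needle runs from pivot (527,25) to tip (582,127), with the zero block at (539,151).

```bash
cat > d.py <<'E'
from h import *
d=np.load('t1.npz'); im=d['im']; C=cam('wrist',(d['p'],d['q']))
hsv=cv2.cvtColor(im,cv2.COLOR_RGB2HSV)
roi=np.zeros(im.shape[:2],bool); roi[80:125,292:340]=1
m=(hsv[...,1]>110)&(hsv[...,2]>90)&roi
v,u=np.nonzero(m); print('brass n',len(u),u.min(),u.max(),v.min(),v.max())
(cu,cv_),rad=cv2.minEnclosingCircle(np.c_[u,v].astype(np.float32)); print('circ',cu,cv_,rad)
print(im[90:114,302:328].max(axis=2))
dark=(hsv[...,2]<90)&roi; dv,du=np.nonzero(dark|m); (hu,hv),hr=cv2.minEnclosingCircle(np.c_[du,dv].astype(np.float32)); print('hole',hu,hv,hr)
print('rotor',pix2w(C,(cu,cv_),.053),'hole',pix2w(C,(hu,hv),.06))
# slot: inside circle, not brass
pu=[pix2w(C,(a,b),.053)[:2] for a in range(300,330) for b in range(88,116) if (a-cu)**2+(b-cv_)**2<(rad*.95)**2 and not m[b,a]]
pu=np.array(pu); c=pu.mean(0); e,V=np.linalg.eigh(np.cov((pu-c).T)); print('slot n',len(pu),c,e**.5,'ang',np.arctan2(V[1,1],V[0,1]))
P=pix2w(C,(526.5,25),.064)[:2];T=pix2w(C,(582,127),.064)[:2];Z=pix2w(C,(539.5,151),.062)[:2]
a=lambda w:np.arctan2(*(w-P)[::-1]); print('piv',P,'len',np.linalg.norm(T-P),'zero dir',a(Z),'needle',a(T)-a(Z))
E
python3 d.py
```

```text
brass n 125 306 322 92 108
circ 314.0 100.0 8.602425575256348
[[ 29  29  34  27  26  30  28  24  27  24  30  22  20  28  16  22  22  26
   17  21  21  16  22  24  20  33]
 [ 33  26  23  28  22  29  24  29  26  34  30  42  45  37  32  31  25  21
   15  17  19  26  20  22  27  29]
 [ 34  29  28  28  30  27  29  35  50  64  77  87  99  88  83  71  53  33
   23  28  10  25  15  20  23  24]
 [ 32  28  38  29  24  32  62 100 101 102 105 112 110 110 107 108  99  64
   23  23  23  23  18  11  24  20]
 [ 31  24  26  25  31  50 123 169 146 118 115 113 110 111 108  99  86  56
   42  29  17  22  20  16  20  24]
 [ 33  32  30  32  39  89 166 187 165 145 140 139 122 109  92  59  52  40
   37  33  20  21  19  23  17  28]
 [ 33  32  36  28  59 127 175 191 188 186 187 180 143  89  59  47  47  43
   37  31  37  23  23  12  20  25]
 [ 34  29  27  35  84 162 187 191 190 188 181 163 117  60  42  37  44  42
   38  41  51  30  24  22  22  24]
 [ 28  37  27  40 102 169 190 191 190 180 145  98  59  43  39  38  38  38
   49  45  47  35  18  23  21  18]
 [ 27  36  29  46 125 175 188 188 174 144  93  52  37  40
[... 1219 characters left out ...]
24  22  22  25  25   9  27  25]
 [ 37  35  32  29  30  28  32  24  31  27  32  26  32  24  25  26  31  18
   25  20  26  25  28  20  28  39]
 [ 32  31  37  29  33  29  34  27  27  31  30  26  34  30  21  28  31  28
   22  23  29  21  30  35  37  38]
 [ 38  28  35  32  30  31  33  33  30  26  33  26  27  33  22  25  27  27
   22  20  30  32  25  34  42  33]]
hole 313.9593505859375 103.18197631835938 23.723772048950195
rotor [ 0.6111572  -0.15091654  0.053     ] hole [ 0.61281262 -0.15089899  0.06      ]
slot n 97 [ 0.61122811 -0.15057656] [0.00103314 0.0024344 ] ang 2.195715296092373
piv [ 0.57459421 -0.0470471 ] len 0.060996989405994705 zero dir 0.27280499938066805 needle 0.39056536117512586
```

```bash
cat > e.py <<'E'
from h import *
c=pix2w(cam('top'),(213,253),.1); print('tool est',c)
r=down(np.pi); p=c-0.083*r.apply([1,0,0]); p[2]=.18
a=np.array(bot.read_position()); a[2]=.2; bot.move_linear(a,speed=.3)
bot.move_pose(p,Rq(r)); bot.wait(.3)
pose=(np.array(bot.read_position()),bot.read_tool_rot())
im,C=snap('wrist','b1.png'); np.savez('b1.npz',im=im,p=pose[0],q=pose[1])
print([(round(d['confidence'],2),np.round(d['bbox'])) for d in bot.search_frame('wrist','tool')[:3]])
u=w2pix(C,[c[0],c[1],.11]).astype(int); x0,y0=max(0,u[0]-90),max(0,u[1]-70); print(u,x0,y0,bot.read_clock())
b=cv2.cvtColor(im[y0:y0+150,x0:x0+200],cv2.COLOR_RGB2BGR)
cv2.imwrite('pics/b1crop.png',cv2.resize(b,None,fx=4,fy=4,interpolation=cv2.INTER_CUBIC))
E
python3 e.py
```

```text
tool est [0.5391187  0.29936989 0.1       ]
[(0.62, array([305.,  90.,  34.,  32.]))]
[314 103] 224 33 6.6917
```

View pics/b1crop.png

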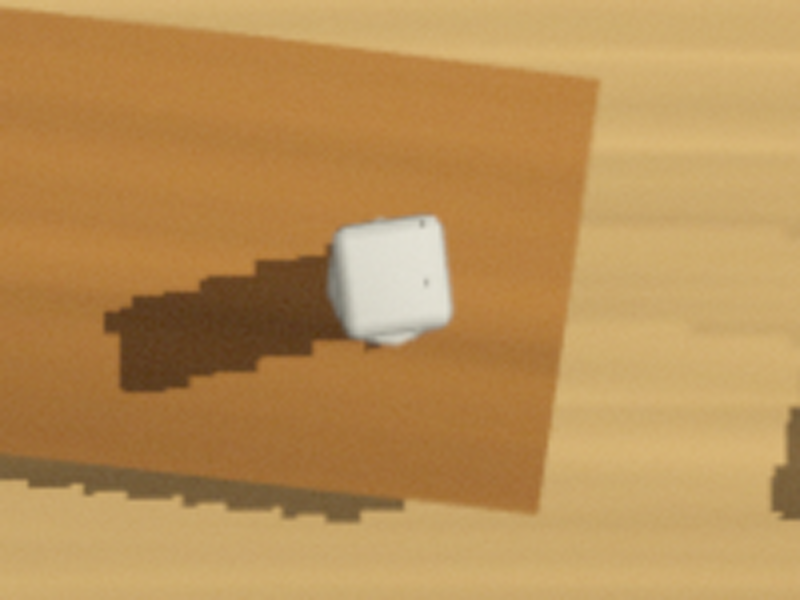

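Wrist crop shows the white square handle top centred at full-image (322.5,102), flats about 7.5° off the world axes; the picture agrees with the network's box. Grasping it.

```bash
cat > f.py <<'E'
from h import *
d=np.load('b1.npz'); C=cam('wrist',(d['p'],d['q']))
f=lambda x,y:(224+x/4,33+y/4)
c=pix2w(C,f(394,277),.119); cs=[pix2w(C,f(*q),.119)[:2] for q in [(335,230),(438,216),(452,325),(350,337)]]
print('tool',c,'sides',[np.linalg.norm(cs[i]-cs[i-1]).round(4) for i in range(4)])
psi=0.13-np.pi/2; r=down(psi)
bot.set_gripper(0.6,grasp_force=40)
bot.move_pose([c[0],c[1],.15],Rq(r))
print(np.round(bot.read_joint_positions(),2))
bot.move_linear([c[0],c[1],.072],speed=.1); bot.wait(.2)
f0=np.array(bot.read_ft_force())
bot.set_gripper(0.0,grasp_force=40); bot.wait(.2)
print('w',bot.read_gripper_width(),bot.read_finger_force(),'dF',np.array(bot.read_ft_force())-f0)
bot.move_linear([c[0],c[1],.15],speed=.15); bot.wait(.3)
im,C=snap('wrist','g1.png'); p=np.array(bot.read_position()); rr=q2R(bot.read_tool_rot())
for z in (.0605,.015): print(w2pix(C,p+rr.apply([0,0,z])))
print('F',np.array(bot.read_ft_force())-f0,bot.read_clock())
u=w2pix(C,p+rr.apply([0,0,.05])).astype(int); x0,y0=max(0,u[0]-75),max(0,u[1]-75);print(x0,y0)
b=cv2.cvtColor(im[y0:y0+150,x0:x0+150],cv2.COLOR_RGB2BGR); cv2.imwrite('pics/g1crop.png',cv2.resize(b,None,fx=4,fy=4,interpolation=cv2.INTER_CUBIC))
E
python3 f.py
```

```text
tool [0.53835239 0.30351474 0.119     ] sides [np.float64(0.013), np.float64(0.0128), np.float64(0.0132), np.float64(0.0129)]
[ 0.39  0.51 -0.12  0.94 -0.   -1.31]
w 0.15797701776583797 39.43738102912903 dF [-0.96439548 -0.65972367  3.04020005]
[315.635278   255.06468155]
[315.32972493 292.15208714]
F [ 0.19254666 -1.21790908 -0.32030623] 11.35
240 187
```

View pics/g1crop.png

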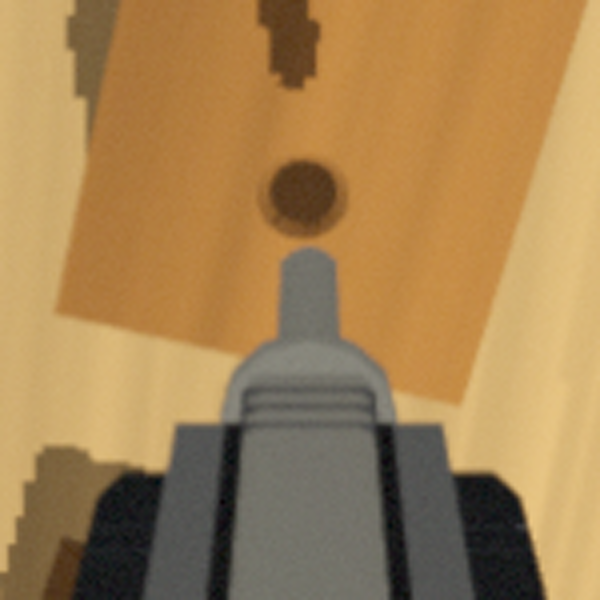

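The crop shows the shank ending at (309,250) in a smooth round outline with no narrow nub. The blade is therefore face-on and lies along the gripper's closing line. The empty hole is at (303,192). The handle sits square between the pads, about 1 mm off the camera's nominal axis.

```bash
cat > g.py <<'E'
from h import *
psi=-2.55; r=down(psi); L=.0625
t=np.array([.6119,-.1513])
bot.move_pose([*t,.08+L],Rq(r)); bot.wait(.3)
F=np.array([bot.read_ft_force() for _ in range(5)]); print(F.round(2),np.round(bot.read_joint_positions(),2))
hit=bot.move_linear([*t,.068+L],speed=.03,until_force=1.5)
if not hit:
    f0=np.array(bot.read_ft_force()); print(f0)
    hit=bot.move_linear([*t,.0495+L],speed=.008,until_force=1.2)
print(hit,'tip z',bot.read_position()[2]-L,np.array(bot.read_ft_force())-F.mean(0),bot.read_position())
bot.wait(.2)
print([(np.array(bot.read_ft_force())-F.mean(0)).round(2) for _ in range(3)],np.array(bot.read_moment()).round(3),bot.read_clock())
np.save('f0.npy',F.mean(0))
E
python3 g.py
```

```text
[[ 0.72  0.24 -0.37]
 [ 0.72  0.24 -0.37]
 [ 0.72  0.24 -0.37]
 [ 0.72  0.24 -0.37]
 [ 0.72  0.24 -0.37]] [-0.36  0.54 -0.1   0.94  0.   -0.95]
[ 0.20148983  0.45874315 -0.11020366]
True tip z 0.05935557355182974 [ 1.34918731 -0.68029343  2.48642553] [ 0.61206832 -0.15148037  0.12185557]
[array([ 0.31, -1.25,  1.7 ]), array([ 0.31, -1.25,  1.7 ]), array([ 0.31, -1.25,  1.7 ])] [-0.245 -0.422  0.099] 15.2667
```

```bash
cat >> h.py <<'E'
def force(n=5):
    a=[]
    for _ in range(n): bot.wait(.02); a.append(bot.read_ft_force())
    return np.mean(a,0)
def rd(): return q2R(bot.read_tool_rot())
E
cat > i.py <<'E'
from h import *
L=.0625
p=np.array(bot.read_position()); F0=np.load('f0.npy')
# fresh bias just clear of contact
p[2]+=.004; bot.move_linear(p,speed=.03); F0=force(12); np.save('f0.npy',F0); print('bias',F0.round(2)); p[2]-=.0035
bot.move_linear(p,speed=.03)
for k in range(30):
    F=force(4)-F0; l=np.hypot(*F[:2])
    print(k,(p[:2]*1e3).round(1),round((p[2]-L)*1e3,2),F.round(2))
    if F[2]>6: p[2]-=-.001
    elif F[2]>1.2 and l>.5: p[:2]+=.0004*F[:2]/l
    elif F[2]>1.2: break
    else: p[2]-=.0004
    bot.move_linear(p,speed=.02)
    if p[2]-L<.049: break
print(bot.read_clock())
E
python3 i.py
```

```text
bias [-0.05 -0.05 -0.58]
0 [ 611.9 -151.5] 59.72 [ 0.86 -0.39  1.05]
1 [ 611.9 -151.5] 59.32 [ 0.19 -0.51  0.82]
2 [ 611.9 -151.5] 58.92 [ 1.87 -0.47 -0.23]
3 [ 611.9 -151.5] 58.52 [ 2.03 -1.22 -0.1 ]
4 [ 611.9 -151.5] 58.12 [ 2.6  -1.36  0.35]
5 [ 611.9 -151.5] 57.72 [ 2.39 -1.38  0.42]
6 [ 611.9 -151.5] 57.32 [ 2.64 -1.66  0.12]
7 [ 611.9 -151.5] 56.92 [ 3.17 -2.07  0.58]
8 [ 611.9 -151.5] 56.52 [ 3.59 -1.84  1.86]
9 [ 612.3 -151.7] 56.52 [ 3.04 -0.88  2.8 ]
10 [ 612.7 -151.8] 56.52 [ 2.23 -0.34  2.94]
11 [ 613.1 -151.8] 56.52 [ 1.39 -0.45  3.27]
12 [ 613.5 -152. ] 56.52 [1.41 0.7  0.23]
13 [ 613.5 -152. ] 56.12 [1.08 0.56 0.3 ]
14 [ 613.5 -152. ] 55.72 [0.89 0.66 0.12]
15 [ 613.5 -152. ] 55.32 [1.08 0.96 0.19]
16 [ 613.5 -152. ] 54.92 [1.06 0.32 0.05]
17 [ 613.5 -152. ] 54.52 [0.78 0.77 0.19]
18 [ 613.5 -152. ] 54.12 [1.21 1.   0.03]
19 [ 613.5 -152. ] 53.72 [1.18 1.17 0.57]
20 [ 613.5 -152. ] 53.32 [ 1.21  0.94 -0.04]
21 [ 613.5 -152. ] 52.92 [ 1.04  0.86 -0.04]
22 [ 613.5 -152. ] 52.52 [1.5  0.77 0.22]
23 [ 613.5 -152. ] 52.12 [1.46 0.84 0.16]
24 [ 613.5 -152. ] 51.72 [1.47 1.04 0.12]
25 [ 613.5 -152. ] 51.32 [1.58 1.07 0.21]
26 [ 613.5 -152. ] 50.92 [0.96 1.05 1.18]
27 [ 613.5 -152. ] 50.52 [1.17 1.39 2.  ]
28 [ 613.7 -151.6] 50.52 [0.68 0.27 1.9 ]
29 [ 614.1 -151.5] 50.52 [-0.35 -0.01  1.8 ]
25.275
```

```bash
cat > j.py <<'E'
from h import *
import sys
L=.0625; F0=np.load('f0.npy')
def turn(total,step=.1,verbose=True):
    p=np.array(bot.read_position()); 
    q=rd(); n=max(1,int(np.ceil(abs(total)/step)))
    for k in range(n):
        q=R.from_euler('z',total/n)*q
        bot.move_linear(p,speed=.05,rotation=Rq(q))
        F=force(3)-F0; m=np.array(bot.read_moment())
        if verbose: print((p*1e3-[0,0,62.5]).round(2),F.round(2),m.round(3),round(bot.read_clock(),2))
        l=np.hypot(*F[:2])
        if l>.8: p[:2]+=.0002*F[:2]/l*min(l,2)
        if F[2]<.8: p[2]-=.0004
        if F[2]>2.6: p[2]+=.0003
if __name__=='__main__':
    turn(float(sys.argv[1]),float(sys.argv[2]))
    ims=[]
    for n in ('wrist','top','scene'):
        im,C=snap(n,None); u=w2pix(C,[.60,-.043,.064]); print(n,u)
        np.savez('n_'+n+'.npz',im=im)
        h=dict(wrist=150,top=60,scene=60)[n]
        x=int(np.clip(u[0]-h,0,640-2*h)); y=int(np.clip(u[1]-h,0,480-2*h)); print(x,y)
        ims.append(cv2.resize(cv2.cvtColor(im[y:y+2*h,x:x+2*h],cv2.COLOR_RGB2BGR),(266,266),interpolation=cv2.INTER_CUBIC))
    cv2.imwrite('pics/'+sys.argv[3],np.hstack(ims)); print(bot.read_clock())
E
python3 j.py -0.3 0.1 n1.png
```

```text
[ 613.91 -151.69   50.46] [0.19 0.35 2.12] [ 0.026  0.007 -0.003] 25.57
[ 613.91 -151.69   50.46] [0.33 0.26 2.03] [ 0.049 -0.108 -0.005] 25.88
[ 613.91 -151.69   50.46] [1.09 0.44 2.35] [ 0.068 -0.226 -0.   ] 26.18
wrist [506.28733575 295.74338453]
340 145
top [405.85229706 223.00962848]
345 163
scene [223.49141634 294.10796494]
163 234
26.325
```

View pics/n1.png

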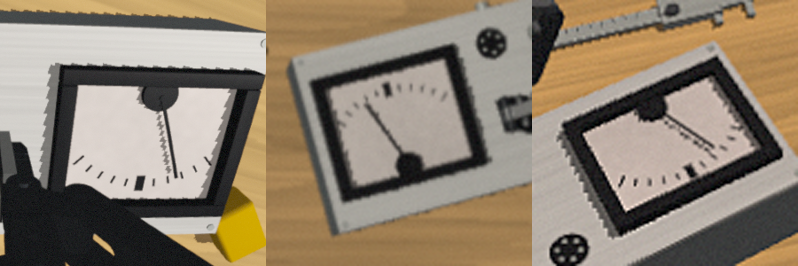

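The three crops show the needle still left of the block: in the wrist crop, pivot (160,97), tip (175,178), block (139,183). I'll measure it in code, checked against the earlier close picture.

```bash
cat > nd.py <<'E'
from h import *
def needle(im,C,P=(.5746,-.0470),zd=.273,z=.065):
    g=cv2.cvtColor(im,cv2.COLOR_RGB2GRAY).astype(np.float32)
    th=np.arange(-.75,.75,.01); rs=np.linspace(.022,.050,30)
    best=[]
    # small pivot shift search absorbs calibration error
    for dx in np.arange(-.003,.0031,.001):
        for dy in np.arange(-.003,.0031,.001):
            uv=np.array([[w2pix(C,[P[0]+dx+r*np.cos(zd+t),P[1]+dy+r*np.sin(zd+t),z]) for r in rs[::3]] for t in th],np.float32)
            v=cv2.remap(g,uv[...,0].copy(),uv[...,1].copy(),cv2.INTER_LINEAR).mean(1)
            i=v.argmin(); best.append((v[i],th[i],dx,dy))
    best.sort(); return best[:3], np.mean([b[1] for b in best[:5]])
if __name__=='__main__':
    d=np.load('t1.npz'); print(needle(d['im'],cam('wrist',(d['p'],d['q']))))
    print(needle(np.load('n_wrist.npz')['im'],cam('wrist',(bot.read_position(),bot.read_tool_rot()))))
    print(needle(np.load('n_top.npz')['im'],cam('top')))
E
python3 nd.py
```

```text
([(np.float32(73.08154), np.float64(0.360000000000001), np.float64(0.002), np.float64(0.002)), (np.float32(73.11269), np.float64(0.360000000000001), np.float64(0.003), np.float64(0.003)), (np.float32(73.708984), np.float64(0.34000000000000097), np.float64(0.002), np.float64(0.003))], np.float64(0.356000000000001))
([(np.float32(42.83838), np.float64(0.360000000000001), np.float64(0.0), np.float64(0.001)), (np.float32(43.42959), np.float64(0.350000000000001), np.float64(0.001), np.float64(0.002)), (np.float32(44.09004), np.float64(0.350000000000001), np.float64(0.002), np.float64(0.003))], np.float64(0.358000000000001))
([(np.float32(74.885544), np.float64(0.380000000000001), np.float64(0.002), np.float64(-0.002)), (np.float32(75.21065), np.float64(0.360000000000001), np.float64(0.002), np.float64(-0.001)), (np.float32(75.83476), np.float64(0.390000000000001), np.float64(0.003), np.float64(-0.002))], np.float64(0.372000000000001))
```

```bash
cat > k.py <<'E'
from j import *; from nd import needle
turn(float(sys.argv[1]),float(sys.argv[2]))
im,C=snap('wrist'); np.savez('n_wrist.npz',im=im); print('wrist',needle(im,C))
im,C=snap('top'); np.savez('n_top.npz',im=im); print('top',needle(im,C)[1],bot.read_clock())
E
python3 k.py -0.3 0.15
```

```text
[ 614.02 -151.69   50.51] [ 0.62 -0.13  1.76] [-0.061 -0.19  -0.025] 26.68
[ 614.02 -151.69   50.51] [ 1.27 -0.56  1.7 ] [-0.304 -0.3   -0.025] 27.02
wrist ([(np.float32(40.481934), np.float64(0.24000000000000088), np.float64(0.003), np.float64(0.003)), (np.float32(41.058205), np.float64(0.2600000000000009), np.float64(0.001), np.float64(0.001)), (np.float32(41.257618), np.float64(0.2500000000000009), np.float64(0.0), np.float64(0.001))], np.float64(0.24600000000000088))
top 0.22600000000000087 27.125
```

In the slot: 0.3 rad of turn moved the needle by about 0.12. Carrying on.

```bash
python3 k.py -0.58 0.15; cat > z.py <<'E'
from h import *
w=np.load('n_wrist.npz')['im'];C=cam('wrist',(bot.read_position(),bot.read_tool_rot()))
t=np.load('n_top.npz')['im']
def crop(im,C,h):
    u=w2pix(C,[.605,-.043,.064]); x=int(np.clip(u[0]-h,0,640-2*h)); y=int(np.clip(u[1]-h,0,480-2*h)); print(x,y)
    return cv2.resize(cv2.cvtColor(im[y:y+2*h,x:x+2*h],cv2.COLOR_RGB2BGR),(400,400),interpolation=cv2.INTER_CUBIC)
cv2.imwrite('pics/z.png',np.hstack([crop(w,C,110),crop(t,cam('top'),50)]))
E
python3 z.py
```

```text
[ 614.16 -151.96   50.59] [ 1.27 -2.1   2.19] [-0.476 -0.283  0.044] 27.47
[ 614.37 -152.3    50.59] [ 0.49 -2.52  2.07] [-0.564 -0.196  0.056] 27.81
[ 614.45 -152.69   50.59] [ 0.4  -1.54  2.16] [-0.604 -0.096 -0.009] 28.15
[ 614.53 -153.     50.59] [-0.08 -2.57  2.08] [-0.737  0.122  0.034] 28.49
wrist ([(np.float32(36.051464), np.float64(0.010000000000000675), np.float64(0.001), np.float64(0.001)), (np.float32(36.216797), np.float64(0.020000000000000684), np.float64(0.002), np.float64(0.001)), (np.float32(36.59668), np.float64(6.661338147750939e-16), np.float64(0.002), np.float64(0.002))], np.float64(0.014000000000000679))
top 0.018000000000000682 28.5917
382 29
355 170
```

View pics/z.png

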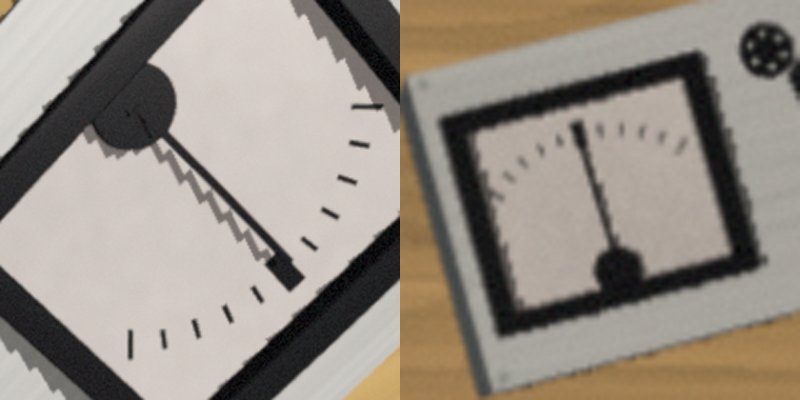

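The wrist crop shows the needle tip (287,255) on the block's end (285,273). The top crop shows it on the block at (578,133). It is on or very near zero, so I'll check with a rectified measurement.

```bash
cat > y.py <<'E'
from h import *
def polar(im,C,z,P,rs,zd=.273):
    g=cv2.cvtColor(im,cv2.COLOR_RGB2GRAY).astype(np.float32); th=np.arange(-.45,.45,.01)
    uv=np.array([[w2pix(C,[P[0]+r*np.cos(zd+t),P[1]+r*np.sin(zd+t),z]) for r in rs] for t in th],np.float32)
    return th,cv2.remap(g,uv[...,0].copy(),uv[...,1].copy(),cv2.INTER_LINEAR)
def cen(th,v,thr=.5):
    d=np.median(v)-v; i=d.argmax(); s=slice(max(0,i-9),i+10); w=np.clip(d[s]-thr*d[i],0,None); return (th[s]*w).sum()/w.sum(), d[i]
P=(.5746,-.0470)
for n in ('wrist','top'):
    im=np.load(f'n_{n}.npz')['im']; C=cam(n,(bot.read_position(),bot.read_tool_rot()) if n=='wrist' else None)
    rs=np.arange(.018,.080,.004); th,v=polar(im,C,.062,P,rs)
    print(n); [print(round(r*1e3),np.round(cen(th,v[:,i]),3), round(r*1e3*cen(th,v[:,i])[0],2)) for i,r in enumerate(rs)]
E
python3 y.py
```

```text
wrist
18 [8.40000e-02 1.60148e+02] 1.51
22 [7.20000e-02 1.58986e+02] 1.58
26 [6.70000e-02 1.65422e+02] 1.75
30 [6.10000e-02 1.63579e+02] 1.83
34 [5.50000e-02 1.65602e+02] 1.88
38 [5.10000e-02 1.64229e+02] 1.94
42 [4.70000e-02 1.66707e+02] 1.97
46 [4.40000e-02 1.66127e+02] 2.04
50 [4.10000e-02 1.67041e+02] 2.06
54 [3.90000e-02 1.67359e+02] 2.09
58 [6.00000e-03 1.73787e+02] 0.37
62 [3.00000e-03 1.72792e+02] 0.2
66 [-5.00000e-03  1.76129e+02] -0.34
70 [-3.000e-03  3.897e+01] -0.2
74 [0.27  2.185] 19.95
78 [3.90000e-02 1.52854e+02] 3.02
top
18 [-0.152 73.9  ] -2.74
22 [ -0.126 103.054] -2.77
26 [-9.8000e-02  9.9292e+01] -2.56
30 [-0.093 89.459] -2.78
34 [-7.40000e-02  1.11928e+02] -2.52
38 [-7.30000e-02  1.03617e+02] -2.79
42 [-4.7000e-02  8.9554e+01] -1.96
46 [-4.40000e-02  1.11157e+02] -2.04
50 [-3.800e-02  9.309e+01] -1.89
54 [-4.00000e-02  1.02593e+02] -2.18
58 [-3.20000e-02  1.22184e+02] -1.87
62 [-2.80000e-02  1.22208e+02] -1.76
66 [-2.70000e-02  1.31588e+02] -1.8
70 [-3.4000e-02  6.8252e+01] -2.35
74 [-0.081  3.039] -5.96
78 [3.0000e-03 6.5191e+01] 0.24
```

```bash
cat > m.py <<'E'
from j import *; from nd import needle
turn(-0.04,.05); bot.wait(.2); turn(0.1,.1)
p=np.array(bot.read_position()); print(p)
bot.move_linear(p+[0,0,.025],speed=.04); bot.move_linear(p+[0,0,.05],speed=.1)
im,C=snap('wrist'); print('needle',needle(im,C)[1]); 
im,C=snap('top'); np.savez('n_top.npz',im=im); print('top',needle(im,C)[1])
c=[.53835,.30351,.15]; r=down(0.13-np.pi/2)
bot.move_pose(c,Rq(r)); bot.wait(.3)
im,C=snap('wrist','g2.png'); a=cv2.imread('pics/g1.png')[187:337,240:390]; b=cv2.cvtColor(im,cv2.COLOR_RGB2BGR)[187:337,240:390]
cv2.imwrite('pics/g2crop.png',np.hstack([cv2.resize(x,(400,400),interpolation=cv2.INTER_CUBIC) for x in (a,b)]))
t=bot.read_position(); print(t,np.round(bot.read_joint_positions(),2),bot.read_clock())
E
python3 m.py
```

```text
[ 614.3  -153.11   50.52] [-0.44 -3.14  1.38] [-0.787  0.089 -0.028] 28.89
[ 614.23 -153.21   50.5 ] [-0.29 -2.34  2.22] [-0.568  0.053 -0.021] 29.39
[ 0.61427179 -0.15299999  0.11299801]
needle 0.002000000000000668
top 0.008000000000000673
[0.53865898 0.30305334 0.15002149] [ 0.39  0.51 -0.12  0.94 -0.   -1.31] 32.7083
```

View pics/g2crop.png

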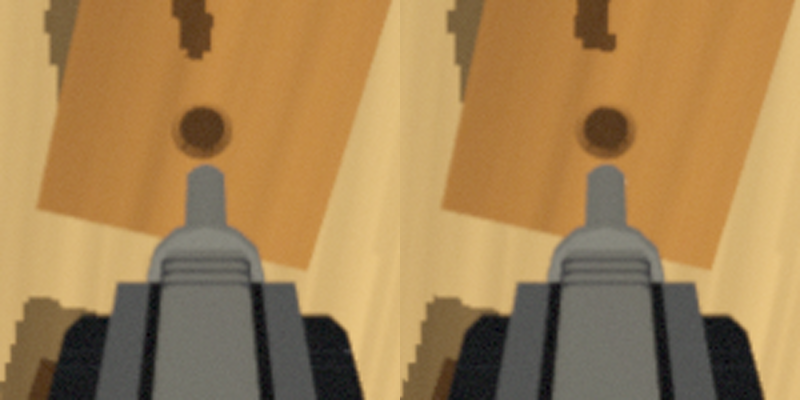

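The two pictures match: shank end at (206,168) both times, and the hole straight beyond at (203,130) then and (206,130) now, so the tool has not shifted in the grip. The needle reads about 0.005. Inserting.

```bash
cat > o.py <<'E'
from h import *
c=np.array([.53835,.30351,.15])
bot.move_linear([c[0],c[1],.122],speed=.08)
h=bot.move_linear([c[0],c[1],.078],speed=.04,until_force=4); print('A',h,bot.read_position(),bot.read_ft_force())
if not h:
    h=bot.move_linear([c[0],c[1],.0705],speed=.01,until_force=3); print('B',h,bot.read_position(),bot.read_ft_force())
print(bot.read_clock())
E
python3 o.py
```

```text
A False [0.53861812 0.30361254 0.07833321] [-0.06200409  0.5591529  -0.0842668 ]
B True [0.53828467 0.30348747 0.07223955] [-1.06842824  0.32286701  4.9206235 ]
35.0417
```

```bash
cat > q.py <<'E'
from h import *; from nd import needle
bot.set_gripper(0.6); bot.wait(.2)
bot.move_linear([.5383,.3035,.17],speed=.12)
r=down(np.pi); bot.move_pose([.622,.300,.18],Rq(r)); bot.wait(.5)
im,C=snap('wrist'); t,D=snap('top'); print('needle',needle(t,D))
a=cv2.cvtColor(im[33:183,224:424],cv2.COLOR_RGB2BGR); b=cv2.cvtColor(t[150:300,190:390],cv2.COLOR_RGB2BGR); b=cv2.cvtColor(t[150:300,300:500],cv2.COLOR_RGB2BGR)
cv2.imwrite('pics/end.png',np.hstack([cv2.resize(x,(400,300),interpolation=cv2.INTER_CUBIC) for x in (a,b)])); print(bot.read_clock())
E
python3 q.py
```

```text
needle ([(np.float32(55.40615), np.float64(6.661338147750939e-16), np.float64(-0.001), np.float64(-0.002)), (np.float32(55.64668), np.float64(6.661338147750939e-16), np.float64(0.003), np.float64(-0.001)), (np.float32(55.65586), np.float64(0.020000000000000684), np.float64(0.002), np.float64(-0.002))], np.float64(0.010000000000000675))
38.7333
```

View pics/end.png

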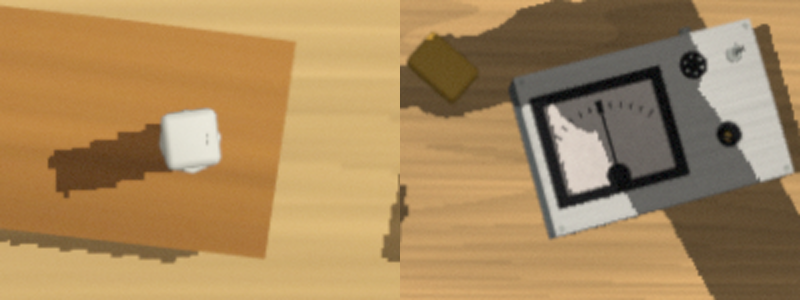

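The tool stands upright in its hole (left half, (190,140)), looking as it did at the start, and the needle is on the zero block (right half, (600,106)).

```bash
python3 -c "
from cell import bot
print(bot.close_job())"
```

```text
the job is handed in; nothing more can be done
None
```

The job is handed in: by the camera the needle reads about 0.01 rad, on the zero block, and the trimming tool is back upright and seated in its own hole, at about 39 s on the robot's clock; the call returned no verdict.

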